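Turn the ducat capsule over with the coin spatula

ROBOT

A 6-joint arm with a two-finger parallel gripper is mounted at the origin on the work surface. World frame = base frame: x ahead of the robot, y to its left, z up, the work surface at z = 0. Lengths are in m, angles in rad, forces in N, time in s.
With the tool pointing down it reaches from about 0.275 to 0.825 m from the base axis. Payload 4.9 kg.
Tool frame: the origin (TCP) lies midway between the tips of the shut fingers; the grasp point (between the pads) lies 19 mm behind it (grip_point_offset is the distance from the TCP to the grasp point, in m); z points along the fingers, y is the line along which they close (so a half turn about z gives the same grasp; the last joint's range is limited). The gripper opens to 85 mm and grips with 20 to 120 N. Pads are 22 mm wide; open, the fingers measure 114 mm over their backs; the gripper's body (76 mm by 85 mm) begins 54 mm behind the grasp point. The pads swing forward as they close: fully open they stand 13 mm farther back than shut.
Start: joints at [-1.425, 0.326, -0.193, 1.052, 0, 1.437], TCP at [0.152, -0.529, 0.231] pointing down, gripper open.
Joint ranges: [-2.65, 2.65], [-0.97, 1.79], [-1.3, 1.35], [-1.93, 2.1], [-1.47, 1.37], [-3.14, 3.14]. Speed limits (rad/s): [2.57, 2.57, 3.14, 3.14, 3.14, 3.14].

INTERFACE

Orientations are given as a rotation vector (axis times angle).
In Python, from cell import * gives the robot as it stands. Calls block until the motion is done:
- movep(position, orientation): joint-space move of the TCP to a pose.
- move_l(position, velocity=0.15, rot=None, until_force=None): straight line of the TCP; rot=None keeps the orientation; velocity is the mean speed in m/s. With until_force (N) it stops when the force on the tool has changed by that much, and returns True; else False.
- set_joints(angles): joint-space move.
- let_go() and grab(newtons=None): open the fingers fully, or close them until they stop; newtons is the grip in N (None keeps the last).
- sleep(seconds).
- ik(position, orientation): joint angles nearest the present ones, or None.
- get_state(): the state.
- grab_frame(name): name is "side" or "top"; returns a dict with "img" (384x512x3 uint8, red, green, blue), "fx", "fy", "cx", "cy" (pixels), "k1" (the pictures are not rectified: a ray, as slopes to the right and down, at radius r is drawn at 1 + k1 r^2 times it, then the intrinsics apply), "cam_to_world" (4x4, takes a point from camera to world coordinates). Camera axes: x right, y down, z forward; pixel columns grow to the right and rows downward; lengths in m; the calibration is good to about 2 mm. A picture is of the moment at which its call begins. There is no depth.
A pose or a line that the arm cannot do raises MotionError and nothing moves.
- sign_off(): hands the job in; it is judged then, once.
Trained networks look in the newest picture that a camera, given by its name, has taken for a name from the list of things; names that differ only in an ending like _2 or _b are one class to them, and where a whole thing is asked for, a point or a joint stands for the part that bears it (a point fixed in the world has none). Each returns a list of dicts, best first, with "score" (0 to 1); they miss things now and then, are a little off and sometimes report something else, mostly with a low value. They report only what shows in the picture. A call takes as long as a camera call. They do not tell look-alikes from the thing itself.
- spot_in(camera, name): "centre" ([column, row] in pixels, amid what is visible of it).
- silhouettes(camera, name): "mask" (384x512 bool, what is visible of it) and "centre" ([column, row] in pixels, amid what is visible of it).
- tip_of(camera, name): "centre" ([column, row] in pixels: a listed point, or the origin of a listed thing).
The state is a dict: "clock": time; "q": joint angles; "joint_velocities": joint speeds; "tau": joint torques, N m; "position": TCP position; "eef_rot": TCP orientation; "contact_force": force on the tool from outside, world axes, zero at the start; "wrist_torque": the same for the moment, N m; "finger_gap": opening from 0.0 (shut) to 1.0 (fully open); "grasp_force": force on a finger pad.
Only numpy, scipy, OpenCV 4.12 (cv2) and the standard library are available. Lean on these libraries where they do the work, as an engineer would, in place of code of your own. Each camera call takes 0.05 s, during which the arm holds its last target. There are 200 camera calls.

TASK

Take the small spatula from its mat, slide its blade under the square ducat capsule on the cork rails and lift it off, then turn it over with the spatula just above the walnut tray so that it ends lying flat inside the tray with its other face up. Then lay the spatula back on its mat as it lay before. Do not touch the capsule with the fingers or let it drop from a height, and leave the other things on the desk where they are.

Things in the scene. Friction and masses are not known exactly. Their poses are not given: they have to be found in the camera images.
- capsule_center (a point): centre of the loose square clear acrylic capsule, 64 x 64 x 8 mm, 30 to 65 g, gold ducat 21 mm across in its middle; x, y along its sides, z out of the face that is up at the start (black card round the coin; the other face shows white card). It rests on the cradle's two rails, sides along the cradle's
- cradle_seat (a point): fixed walnut cradle: midpoint between its two cork rails, level with their tops (20 mm above desk), under the capsule. x along the rails, away from the open front; y left; z up. Base 90 (x) x 92 (y) x 4 mm. Between the rails is a channel 52 mm wide, from 4 to 20 mm above desk, open at front and back. The capsule's outer 6 mm rest on each rail; side guides, 69 mm apart, end 23.5 mm above desk
- cradle_stop (a point): middle of the front face of the cradle's rear stop bar, 35 mm beyond the seat point in x; the bar spans the channel from 20.5 to 28.5 mm above the desk, 6 mm thick. The capsule may slide back a few mm until it meets the bar; a blade in the channel passes under it. Axes as the cradle's
- spatula_blade (a point): centre of the top face of the spatula's flat steel blade, 56 long (x) x 40 wide (y) x 2.5 mm thick, with a non-slip rubber skin on top (friction about 0.9). x points from handle to tip, y left, z up out of the blade. Spatula 90 g; at the start it lies on the mat with the blade level
- spatula_heel (a point): centre of the top of the upright heel, 4 mm thick, 40 mm wide, across the blade's rear edge: front face 28 mm behind the blade centre, top 11.5 mm above the blade; the capsule's edge can be brought against it, and then overhangs the blade's tip by 8 mm. A shank 10 mm wide, 7.5 to 13.5 mm above the blade's top, runs back to the handle. Axes as the blade's
- spatula_grip (a point): grip centre of the wooden handle tab, at -128, +28, +40 mm from the blade centre in blade axes: a flat bar 14 mm thick (x), 24 mm wide, leaning 45 degrees left and up from the shank; 20 mm to its free end, 40 mm to the shank. Pinch its flat faces (close along x), coming along (0,-0.7,-0.7) in blade axes. A foot under it, y -14 to 30 mm, is level with the blade's underside
- tray_floor (a point): centre of the cork floor (8 mm above the desk) of the fixed low walnut tray; x and y along its sides, z up. Floor 148 (x) x 168 (y) mm; walls 6 mm thick rise 6 mm above the floor. The cork is grippy (friction about 1): an edge standing on it pivots rather than slides
- mat_top (a point): centre of the top of the thin fixed black rubber mat (235 x 90 x 3 mm, long way along its x) on which the spatula lies at the start, blade towards +x
- loupe: black plastic loupe, round head 40 mm across and 22 mm high with a short arm; bystander, origin in the middle of its underside
- gauge: flat chrome coin gauge with two jaws, 110 x 55 x 7 mm; bystander, origin in the middle of its underside
- notebook: closed notebook 150 x 100 x 14 mm; bystander, origin in the middle of its underside
- brushpot: white ceramic pot, 70 mm across, 85 mm high; bystander, origin in the middle of its underside
- capsules: round clear acrylic capsule stack, 46 mm across, 30 mm high; bystander, origin in the middle of its underside
- tweezers: steel tweezers lying flat, 120 mm long, 6 mm high; bystander, origin in the middle of its underside
Things that resemble listed ones, but are neither listed nor needed, are in the scene too. What is shaped like the part that bears tray_floor but green or white is not meant.

How it is judged:
By the outcome, as a careful person would: the job done as asked, in the order asked, and still so for the second after the job is handed in, with the robot touching nothing.
It also fails if it takes over 64 s, if anything falls off the work surface, if the arm or the gripper's body presses on something with over 40 N, if the wrist force passes 120 N, or if a joint passes its speed limit or range.

## Working session

There is one attempt and no reset: what is moved stays moved. The work goes in short steps, each a Python script; the robot and the scene stay as the last script left them, time stands still between calls to the robot, and variables do not carry over. Pictures are saved under pics/ and viewed, at most 10 in all, crops included, and the job is handed in when it is done.

```bash
ls; mkdir -p pics; cat > h.py <<'E'
from cell import *
import numpy as np, cv2
from scipy.spatial.transform import Rotation as R
def ray(f,px):
    d=np.array([(px[0]-f["cx"])/f["fx"],(px[1]-f["cy"])/f["fy"]]);u=d.copy()
    for _ in range(20): u=d/(1+f["k1"]*(u@u))
    M=np.array(f["cam_to_world"]); v=M[:3,:3]@np.array([u[0],u[1],1]); return M[:3,3],v/np.linalg.norm(v)
def onz(f,px,z):
    o,v=ray(f,px); return o+v*(z-o[2])/v[2]
def proj(f,P):
    M=np.array(f["cam_to_world"]); c=(np.atleast_2d(P)-M[:3,3])@M[:3,:3]; u=c[:,:2]/c[:,2:]
    u=u*(1+f["k1"]*(u**2).sum(1,keepdims=True)); return u*[f["fx"],f["fy"]]+[f["cx"],f["cy"]]
def tri(fs,pxs):
    A=np.zeros((3,3));b=np.zeros(3)
    for f,p in zip(fs,pxs):
        o,v=ray(f,p);Q=np.eye(3)-np.outer(v,v);A+=Q;b+=Q@o
    return np.linalg.solve(A,b)
E
python3 - <<'E'
from h import *
F={}
for c in("top","side"):
    f=F[c]=grab_frame(c); cv2.imwrite(f"pics/{c}0.png",cv2.resize(f["img"][:,:,::-1],(800,600),interpolation=cv2.INTER_CUBIC))
    np.savez(f"{c}0.npz",**f); print(c,f["fx"],f["k1"],np.round(f["cam_to_world"],3).tolist())
Z=dict(capsule_center=.024,cradle_seat=.02,cradle_stop=.0245,spatula_blade=.0055,spatula_heel=.017,spatula_grip=.0455,tray_floor=.008,mat_top=.003,loupe=0,gauge=0,notebook=0,brushpot=0,capsules=0,tweezers=0)
for n,z in Z.items():
    for c in F:
        for d in tip_of(c,n)[:3]: print(n,c,round(d["score"],2),np.round(d["centre"],1),np.round(onz(F[c],d["centre"],z)[:2],4))
print(get_state()["clock"])
E
```

```text
pics
top 439.51109781612683 -0.008577053491109415 [[-0.032, -0.976, 0.216, 0.224], [-0.999, 0.032, -0.005, 0.0], [-0.002, -0.216, -0.976, 1.259], [0.0, 0.0, 0.0, 1.0]]
side 437.11616113564935 -0.043323624637973186 [[-0.803, -0.382, 0.457, -0.226], [-0.595, 0.496, -0.632, 0.932], [0.015, -0.78, -0.626, 1.006], [0.0, 0.0, 0.0, 1.0]]
capsule_center top 0.9 [179.6 156.6] [0.6078 0.2217]
capsule_center side 0.66 [174.7 220.4] [0.6058 0.2175]
cradle_seat top 0.94 [176.4 156.2] [0.6106 0.2318]
cradle_seat top 0.43 [179.2 156.1] [0.6106 0.2236]
cradle_seat side 0.64 [177.7 220. ] [0.6026 0.2071]
cradle_stop top 0.58 [181.3 145.1] [0.6429 0.2168]
cradle_stop side 0.9 [171.8 214.4] [0.6341 0.2023]
spatula_blade top 0.65 [362.8 164.7] [ 0.5708 -0.3175]
spatula_blade side 0.52 [268.8 153. ] [ 0.6044 -0.3271]
spatula_heel top 0.83 [363.3 166.8] [ 0.5612 -0.3155]
spatula_heel side 0.63 [280.  185.9] [ 0.4372 -0.1588]
spatula_heel side 0.55 [277.5 155.1] [ 0.5582 -0.3218]
spatula_grip top 0.61 [359.4 197.8] [ 0.4635 -0.2897]
spatula_grip side 0.64 [296.7 161.9] [ 0.4508 -0.2923]
tray_floor top 0.97
[... 511 characters left out ...]
94 0.4188]
notebook top 0.74 [108.  221.3] [0.4268 0.4322]
notebook side 0.68 [121.9 257.6] [0.6356 0.4222]
notebook side 0.6 [171.4 292.8] [0.4181 0.4261]
brushpot top 0.79 [111.9 149. ] [0.6458 0.4296]
brushpot top 0.3 [179.4 158.1] [0.6106 0.2266]
brushpot side 0.86 [116.6 256.4] [0.6525 0.429 ]
brushpot side 0.28 [179.5 219.6] [0.616  0.1872]
capsules top 0.55 [403.2 163.7] [ 0.5715 -0.4394]
capsules top 0.26 [362.9 167.7] [ 0.5631 -0.3184]
capsules top 0.2 [177.7 156.2] [0.6167 0.2317]
capsules side 0.53 [291.5 147. ] [ 0.5591 -0.4308]
capsules side 0.21 [175.4 222. ] [0.6186 0.2043]
tweezers top 0.54 [315.8 205.7] [ 0.4531 -0.1717]
tweezers side 0.63 [278.1 184.6] [ 0.4588 -0.1798]
1.5
```

View pics/top0.png

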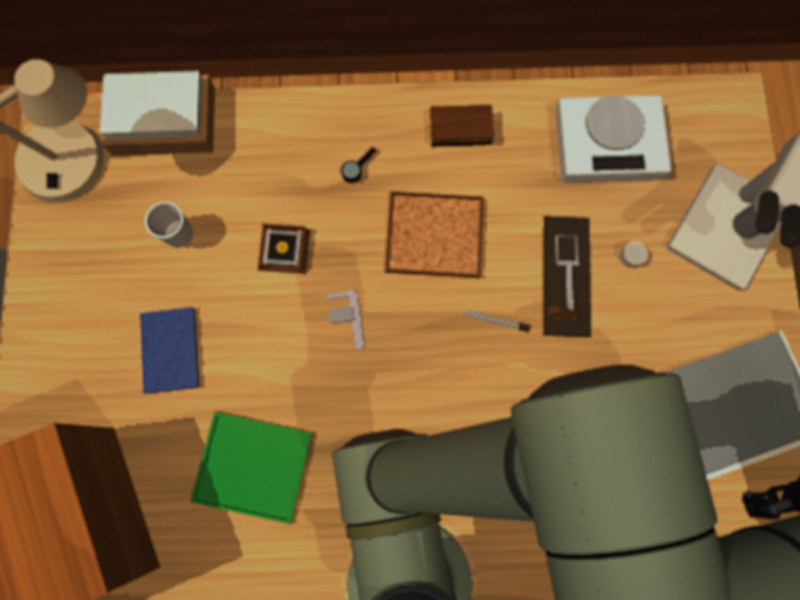

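View pics/side0.png

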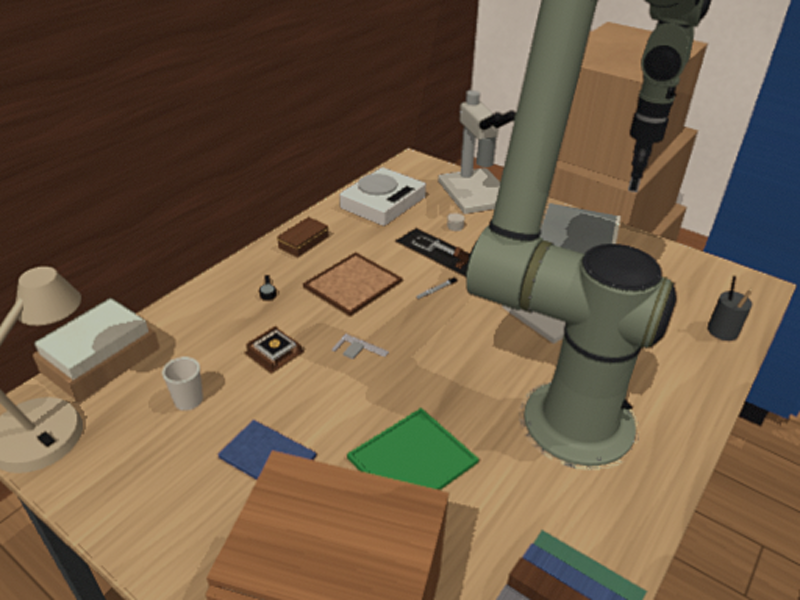

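The meant tray is the walnut one with the cork floor at top (435,235) and side (352,283). The green one at (252,467) and the white one at (745,400) are look-alikes. The cradle with the black-faced capsule is at (283,247) and the spatula on its mat at (567,275). I'll confirm these in enlarged crops with the network masks.

```bash
cat > m.py <<'E'
from h import *
F={c:grab_frame(c) for c in("top","side")}
C={"cradle_seat":(.61,.22),"spatula_blade":(.53,-.31),"capsule_center":(.61,.22),"tray_floor":(.627,-.0735)}
M={};tiles=[]
for n,xy in C.items():
    for c,f in F.items():
        L=silhouettes(c,n); p0=proj(f,[*xy,.01])[0]
        L=[l for l in L if np.hypot(*(np.array(l["centre"])-p0))<25]
        print(n,c,[(round(l["score"],2),int(l["mask"].sum())) for l in L[:3]])
        S=32 if n in("cradle_seat","capsule_center") else 50
        if n=="capsule_center":S=20
        x0,y0=(p0-S).astype(int); k=200//(2*S)*1.0; k=200/(2*S)
        t=cv2.resize(f["img"][y0:y0+2*S,x0:x0+2*S],(400,300) if 0 else (200,200),interpolation=cv2.INTER_CUBIC)
        t=cv2.resize(t,(300,300)) if 0 else t
        if L:
            M[n+"_"+c]=L[0]["mask"]
            mk=cv2.resize(L[0]["mask"][y0:y0+2*S,x0:x0+2*S].astype(np.uint8),(200,200),interpolation=cv2.INTER_NEAREST)
            t2=t.copy();cv2.drawContours(t2,cv2.findContours(mk,0,2)[0],-1,(0,255,255),1)
        else:t2=t
        tiles.append(np.vstack([t,t2]) if n in("cradle_seat","spatula_blade") else t2)
np.savez("masks.npz",**M)
im=np.vstack([np.hstack(tiles[:4]),np.hstack(tiles[4:])]);cv2.imwrite("pics/crops.png",im[:,:,::-1])
E
python3 m.py
```

```text
cradle_seat top [(0.67, 349)]
cradle_seat side [(0.82, 318)]
spatula_blade top [(0.58, 566)]
spatula_blade side [(0.73, 159)]
capsule_center top [(0.84, 477)]
capsule_center side [(0.7, 285)]
tray_floor top [(0.9, 3105)]
tray_floor side [(0.94, 1420)]
```

View pics/crops.png

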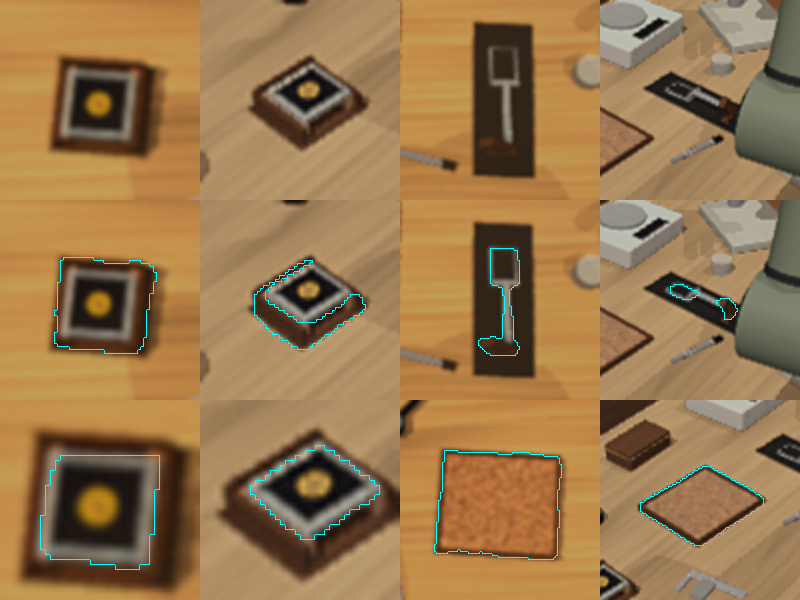

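The crops confirm it: the capsule with black face and gold coin on the walnut cradle (open front towards the robot), the cork-floored walnut tray, and the spatula with its blade towards +x. The network masks are 1–2 px off, so I'll fit the known outlines to image edges instead.

```bash
cat > fit.py <<'E'
from h import *
from scipy.optimize import minimize
from scipy.ndimage import map_coordinates
F={c:dict(np.load(f"{c}0.npz")) for c in("top","side")}
G={c:cv2.GaussianBlur(f["img"].astype(np.float32).mean(2),(0,0),.7) for c,f in F.items()}
def rect(hx,hy,z,cx=0,cy=0): return np.array([[cx+hx,cy+hy,z],[cx+hx,cy-hy,z],[cx-hx,cy-hy,z],[cx-hx,cy+hy,z]])
def contrast(c,p,Rc,off,sides):
    x,y,w=p; cw,sw=np.cos(w),np.sin(w); tot=[]
    W=Rc.copy(); W[:,:2]=W[:,:2]@np.array([[cw,sw],[-sw,cw]])+[x,y]
    ctr=proj(F[c],W.mean(0))[0]
    for i in sides:
        a,b=W[i],W[(i+1)%4]; P=proj(F[c],a+(b-a)*np.linspace(.06,.94,40)[:,None])
        t=P[-1]-P[0]; n=np.array([-t[1],t[0]])/np.hypot(*t); n*=np.sign((P.mean(0)-ctr)@n)
        s=lambda q: map_coordinates(G[c],[q[:,1],q[:,0]],order=1)
        tot+=[np.mean(s(P+off*n)-s(P-off*n))]
    return np.sum(tot)
def fit(name,p0,terms,cams=("top","side")):
    f=lambda v:-sum(sg*contrast(c,(p0[0]+v[0]/100,p0[1]+v[1]/100,p0[2]+v[2]/10),Rc,o,sd.get(c,[0,1,2,3])) for Rc,o,sg,sd in terms for c in cams)
    best=min((minimize(f,[a,b,w],method="Nelder-Mead",options=dict(xatol=1e-3,fatol=1e-3)) for a in(-.6,0,.6) for b in(-.6,0,.6) for w in(-.8,0,.8)),key=lambda r:r.fun)
    v=best.x; p=np.array([p0[0]+v[0]/100,p0[1]+v[1]/100,p0[2]+v[2]/10]); print(name,cams,np.round(p,4),round(best.fun,1)); return p
cams3=[("top","side"),("top",),("side",)]
if __name__=="__main__":
    E={}
    for cs in cams3:
        fit("mat",(.533,-.313,0),[(rect(.1175,.045,.003),1.5,1,{"side":[0,3]})],cs)
        fit("tray",(.627,-.0735,-.03),[(rect(.08,.09,.014),1.5,1,{"side":[0,1,2,3]})],cs)
        fit("capsule",(.61,.22,-.05),[(rect(.032,.032,.028),1.2,-1,{})],cs)
        fit("cradle base",(.61,.22,-.05),[(rect(.045,.046,.004),1.5,1,{"side":[2,3],"top":[2,3]})],cs)
        fit("blade",(.575,-.317,0),[(rect(.028,.020,.0055),1.2,-1,{})],cs)
    px=[]
    for c,xy in(("top",None),("side",None)):
        im=F[c]["img"].astype(float); q=proj(F[c],[.61,.22,.024])[0]; x0,y0=(q-9).astype(int)
        s=im[y0:y0+19,x0:x0+19]; w=np.clip(s[...,0]-s[...,2]-60,0,None); yy,xx=np.mgrid[:19,:19]
        # keep the gold blob only
        k=(s[...,0]>110)&(w>0); n,l,st,ce=cv2.connectedComponentsWithStats(k.astype(np.uint8)); 
        j=min(range(1,n),key=lambda i:np.hypot(*(ce[i]-9))); w=w*(l==j)
        p=np.array([x0+(w*xx).sum()/w.sum(),y0+(w*yy).sum()/w.sum()]);px.append(p);print("coin",c,p,st[j],onz(F[c],p,.024))
    print("tri",tri([F["top"],F["side"]],px))
E
python3 fit.py
```

```text
mat ('top', 'side') [ 0.5375 -0.315  -0.0779] -491.7
tray ('top', 'side') [ 0.6224 -0.0674 -0.093 ] -295.0
capsule ('top', 'side') [ 0.6028  0.2194 -0.1016] -284.2
cradle base ('top', 'side') [ 0.6054  0.2202 -0.102 ] -305.1
blade ('top', 'side') [ 0.5396 -0.3208 -0.0143] -204.2
mat ('top',) [ 0.5376 -0.3136 -0.0897] -301.1
tray ('top',) [ 0.6232 -0.0685 -0.0949] -188.0
capsule ('top',) [ 0.6028  0.2194 -0.1043] -171.1
cradle base ('top',) [ 0.6059  0.2209 -0.0967] -142.1
blade ('top',) [ 0.585  -0.317  -0.0309] -79.8
mat ('side',) [ 0.5368 -0.3179 -0.0934] -202.1
tray ('side',) [ 0.6187 -0.0636 -0.0986] -134.8
capsule ('side',) [ 0.6027  0.2195 -0.0927] -113.2
cradle base ('side',) [ 0.6045  0.219  -0.1132] -168.0
blade ('side',) [ 0.5431 -0.3218 -0.158 ] -155.6
coin top [180.0778872  157.76872575] [ 6  9  7  7 43] [0.60421149 0.22025926 0.024     ]
coin side [175.36555024 219.37511962] [ 8  6  7  5 26] [0.60757207 0.21251307 0.024     ]
tri [0.60126919 0.21854868 0.03207477]
```

```bash
cat > plan.py <<'E'
from h import *
def Tm(p,rpy_yaw,roll=0,pitch=0):
    T=np.eye(4);T[:3,:3]=(R.from_euler("z",rpy_yaw)*R.from_euler("x",roll)*R.from_euler("y",-pitch)).as_matrix();T[:3,3]=p;return T
GRIP=np.array([-.128,.028,.040]); A=np.array([0,-1,-1])/2**.5
def tool(s=1,back=0.):   # tool in blade frame
    T=np.eye(4); z=A; y=np.array([s*1.,0,0]); T[:3,:3]=np.c_[np.cross(y,z),y,z]; T[:3,3]=GRIP+(.019-back)*A; return T
def cmd(TB,s=1,back=0.):
    T=TB@tool(s,back); return T[:3,3],R.from_matrix(T[:3,:3]).as_rotvec()
E
python3 - <<'E'
from plan import *
for s in(1,-1):
    for n,T in [("mat",Tm([.572,-.317,.0055],0)),("cradle",Tm([.6,.22,.016],-.05)),("cradle in front",Tm([.52,.22,.016],-.05)),("lift",Tm([.6,.22,.08],-.05))]:
        q=ik(*cmd(T,s)); print(s,n,None if q is None else np.round(q,2))
    for yaw in np.arange(-180,180,15):
        r=[]
        for roll in range(0,121,15):
            # pivot point (y=-32,z=0) at floor; tray-centred
            T=Tm([0,0,0],np.radians(yaw),np.radians(roll)); o=T[:3,:3]@np.array([0,-.032,0]); T[:3,3]=np.array([.627,-.0735,.008])+R.from_euler("z",yaw,degrees=True).apply([-.004,.032,0])-o
            q=ik(*cmd(T,s)); r.append(q is not None)
        print(s,yaw,"".join("01"[k] for k in r))
E
```

```text
1 mat [-0.36  0.56 -0.84 -0.17 -0.72  1.08]
1 cradle [ 0.64  0.93  0.07  1.28 -0.57  2.44]
1 cradle in front [ 0.72  0.85 -0.11  1.22 -0.53  2.52]
1 lift [ 0.64  0.85  0.1   1.39 -0.57  2.44]
1 -180 111111111
1 -165 011111111
1 -150 001111111
1 -135 001111111
1 -120 001111111
1 -105 001111110
1 -90 011111110
1 -75 011111110
1 -60 111111110
1 -45 111111111
1 -30 111111111
1 -15 111111111
1 0 111111111
1 15 111111111
1 30 111111110
1 45 111111100
1 60 011111100
1 75 111111000
1 90 111111000
1 105 111111000
1 120 111111000
1 135 111111000
1 150 111111100
1 165 111111110
-1 mat [-0.36  0.56 -0.84 -0.17 -0.72 -2.06]
-1 cradle [ 0.64  0.93  0.07  1.28 -0.57 -0.7 ]
-1 cradle in front [ 0.72  0.85 -0.11  1.22 -0.53 -0.63]
-1 lift [ 0.64  0.85  0.1   1.39 -0.57 -0.7 ]
-1 -180 111111111
-1 -165 011111111
-1 -150 001111111
-1 -135 001111111
-1 -120 001111111
-1 -105 001111110
-1 -90 011111110
-1 -75 011111110
-1 -60 111111110
-1 -45 111111111
-1 -30 111111111
-1 -15 111111111
-1 0 111111111
-1 15 111111111
-1 30 111111110
-1 45 111111100
-1 60 011111100
-1 75 111111000
-1 90 111111000
-1 105 111111000
-1 120 111111000
-1 135 111111000
-1 150 111111100
-1 165 111111110
```

```bash
cat > fit2.py <<'E'
from fit import *
def bright(c,p):
    x,y,w=p; Rz=np.array([[np.cos(w),-np.sin(w)],[np.sin(w),np.cos(w)]])
    def W(a,z=0):
        a=np.atleast_2d(a).astype(float); return np.c_[a[:,:2]@Rz.T+[x,y],a[:,2]+.0055]
    s=lambda q:map_coordinates(G[c],[q[:,1],q[:,0]],order=1)
    t=np.linspace(0,1,30)[:,None]; tot=0
    def line(a,b,nrm,inn,out):  # on-line brightness minus outside
        P=np.array(a)+(np.array(b)-np.array(a))*t; n=np.array([*nrm,0.])
        return np.mean(s(proj(F[c],W(P-n*inn)))-s(proj(F[c],W(P+n*out))))
    tot+=line([-.028,.02,0],[.028,.02,0],(0,1),.0012,.006)+line([-.028,-.02,0],[.028,-.02,0],(0,-1),.0012,.006)
    tot+=line([.028,-.02,0],[.028,.02,0],(1,0),.0012,.006)+line([-.032,-.02,.0115],[-.032,-.008,.0115],(-1,0),.002,.008)+line([-.032,.008,.0115],[-.032,.02,.0115],(-1,0),.002,.008)
    tot+=line([-.1,0,.0135],[-.036,0,.0135],(0,1),0,.012)+line([-.1,0,.0135],[-.036,0,.0135],(0,-1),0,.012)
    return tot
for cs in cams3:
    f=lambda v:-sum(bright(c,(.578+v[0]/100,-.317+v[1]/100,-.06+v[2]/10)) for c in cs)
    b=min((minimize(f,[a,b_,w],method="Nelder-Mead") for a in(-1,0,1) for b_ in(-.6,0,.6) for w in(-.8,0,.8)),key=lambda r:r.fun)
    sp=(.578+b.x[0]/100,-.317+b.x[1]/100,-.06+b.x[2]/10); print("spatula",cs,np.round(sp,4),b.fun)
    if len(cs)==2: SP=sp
    fit("tray floor",(.6224,-.0674,-.09),[(rect(.074,.084,.008),1.5,-1,{})],cs)
    fit("tray",(.6224,-.0674,-.09),[(rect(.08,.09,.014),1.5,1,{})],cs)
tiles=[]
def box(p,Rc): 
    w=p[2];W=Rc.copy();W[:,:2]=W[:,:2]@np.array([[np.cos(w),np.sin(w)],[-np.sin(w),np.cos(w)]])+p[:2];return W
sb=[rect(.028,.02,.0055),rect(.002,.02,.017,-.030),rect(.04,.005,.019,-.072),rect(.007,.0085,.0455,-.128,.028)]
cr=[rect(.045,.046,.004),rect(.032,.032,.028)]
for p,Rs,S in((SP,sb,36),((.604,.22,-.101),cr,24)):
    for c in F:
        q=proj(F[c],[p[0]-(.04 if S==36 else 0),p[1],.01])[0]; x0,y0=(q-S).astype(int);k=400/(2*S)
        t=cv2.resize(F[c]["img"][y0:y0+2*S,x0:x0+2*S],(400,300) if 0 else (400,400),interpolation=cv2.INTER_CUBIC)
        for r in Rs:
            P=(proj(F[c],box(p,r))-[x0,y0]+.5)*k; cv2.polylines(t,[np.int32(P)],True,(0,255,0),1)
        tiles.append(cv2.resize(t,(300,300)))
cv2.imwrite("pics/fit.png",np.vstack([np.hstack(tiles[:2]),np.hstack(tiles[2:])])[:,:,::-1])
E
python3 fit2.py
```

```text
spatula ('top', 'side') [ 0.5862 -0.3178 -0.0609] -605.4158935546875
tray floor ('top', 'side') [ 0.6257 -0.0704 -0.0938] -306.9
tray ('top', 'side') [ 0.6224 -0.0674 -0.093 ] -295.0
spatula ('top',) [ 0.5872 -0.3175 -0.0601] -407.05218505859375
tray floor ('top',) [ 0.6253 -0.069  -0.0981] -141.1
tray ('top',) [ 0.6232 -0.0685 -0.0949] -188.0
spatula ('side',) [ 0.5842 -0.3193 -0.0619] -224.9878692626953
tray floor ('side',) [ 0.6268 -0.0726 -0.0959] -184.7
tray ('side',) [ 0.6187 -0.0636 -0.0985] -134.8
```

View pics/fit.png

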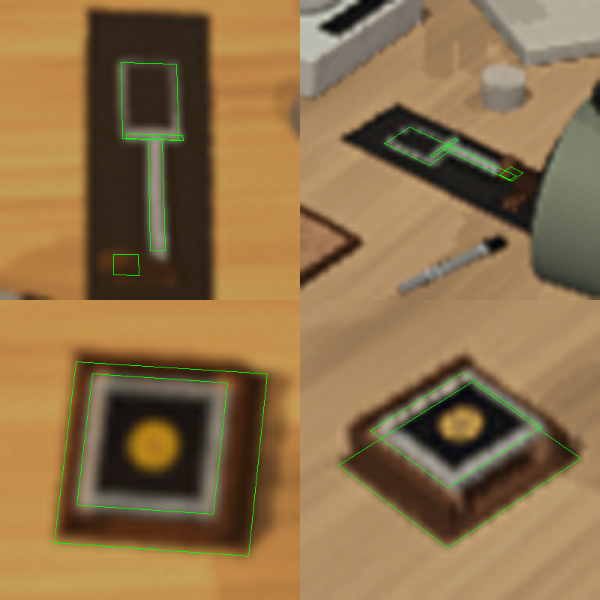

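The spatula overlay fits in both views, and the cradle base and capsule agree to about 1–2 mm. I'll check reach for the whole plan, then grasp.

```bash
cat >> plan.py <<'E'
SP=(.5862,-.3178,-.061); CR=(.6045,.2197,-.101); TR=(.625,-.0695,-.095)
def loc(fr,x,y,z,roll=0.,pitch=0.):
    p=R.from_euler("z",fr[2]).apply([x,y,0])+[fr[0],fr[1],z]; return Tm(p,fr[2],np.radians(roll),np.radians(pitch))
def flip(roll,xoff=-.004,ypiv=.034,dz=0.,piv=None):
    # capsule's lower edge line held on the tray floor
    o=R.from_euler("x",roll,degrees=True).apply([0,-.032,0.])
    T=loc(TR,xoff,ypiv-o[1],.008+dz-o[2],roll); 
    if roll>90: # pivots on the other corner of its 8 mm edge
        a=np.radians(roll-90); c=np.array([-.032,.008]); # (y,z) blade coords of the outer corner
        oo=R.from_euler("x",roll,degrees=True).apply([0,-.032,.008]); T=loc(TR,xoff,ypiv-.008-oo[1],.008+dz-oo[2],roll)
    return T
S=1
def L(T,v=.1,**k):
    p,r=cmd(T,S); return move_l(p,v,rot=r,**k)
def J(T): movep(*cmd(T,S))
def st(m=""):
    s=get_state(); print(m,"t",round(s["clock"],2),"p",np.round(s["position"],4),"F",np.round(s["contact_force"],1),"M",np.round(s["wrist_torque"],2),"gap",round(s["finger_gap"],3),"gf",round(s["grasp_force"],1))
E
python3 - <<'E'
from plan import *
W=[("mat",loc(SP,0,0,.0055)),("matup",loc(SP,0,0,.12)),("front",loc(CR,-.11,0,.0125)),("in",loc(CR,0,0,.0125)),("up",loc(CR,0,0,.1)),("t0",loc(TR,-.004,.066,.1))]+[(f"r{r}",flip(r)) for r in(30,60,90,105,120)]
for n,T in W:
    q=ik(*cmd(T,1)); print(n,None if q is None else np.round(q,2))
let_go()
p,r=cmd(W[0][1],1,.07); movep(p,r); st("pre")
p,r=cmd(W[0][1],1,0); print(move_l(p,.1,until_force=8)); st("at")
grab(80); st("grabbed")
f=grab_frame("top"); g=grab_frame("side")
t=[cv2.resize(x["img"][b:b+90,a:a+90][:,:,::-1],(400,400),interpolation=cv2.INTER_CUBIC) for x,a,b in((f,320,130),(g,240,110))]
cv2.imwrite("pics/grasp.png",np.hstack(t))
E
```

```text
mat [-0.32  0.58 -0.75 -0.02 -0.75  1.21]
matup [-0.32  0.36 -0.68  0.28 -0.75  1.21]
front [ 0.76  0.87 -0.09  1.26 -0.48  2.59]
in [ 0.64  0.96  0.13  1.34 -0.55  2.48]
up [ 0.64  0.86  0.17  1.48 -0.55  2.48]
t0 [ 0.3   0.64 -0.25  1.05 -0.71  2.1 ]
r30 [ 0.02  0.47 -0.52  0.61 -0.26  1.69]
r60 [-0.35  0.45 -0.53  0.65  0.25  1.31]
r90 [-0.64  0.72 -0.35  0.98  0.65  0.86]
r105 [-0.73  0.93 -0.19  1.25  0.77  0.59]
r120 [-0.79  1.17  0.    1.58  0.84  0.3 ]
pre t 3.89 p [ 0.4626 -0.247   0.082 ] F [ 0.6  0.5 -0.2] M [ 0.73 -0.12 -0.02] gap 0.997 gf 0.0
False
at t 4.74 p [ 0.4594 -0.2957  0.0323] F [0.4 0.6 0.8] M [ 0.65 -0.02  0.01] gap 0.992 gf 0.0
grabbed t 5.39 p [ 0.4595 -0.2955  0.0323] F [0.2 2.2 2.5] M [ 0.61  0.01 -0.04] gap 0.151 gf 77.9
```

View pics/grasp.png

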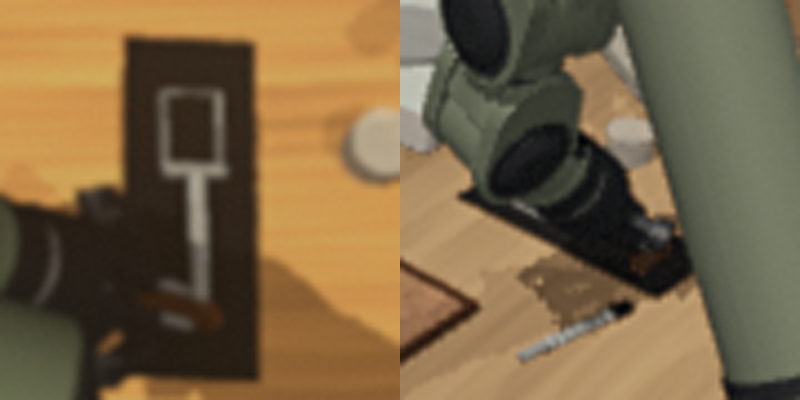

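Grasp is good. The blade and shank lie as before in the top crop: blade at (190,130), handle pinched at (190,310). Next I lift it and insert it at the cradle.

```bash
python3 - <<'E'
from plan import *
import fit2s
b0=fit2s.blade(grab_frame("top"),SP); print("blade now",np.round(b0,4))
L(loc(SP,0,0,.12),.15); st("lifted")
J(loc(CR,-.12,0,.10)); L(loc(CR,-.12,0,.0125),.1); st("front")
f=grab_frame("top"); print("blade front fit",np.round(fit2s.blade(f,(*loc(CR,-.12,0,0)[:2,3],CR[2]),.0125),4),"cmd",loc(CR,-.12,0,0)[:2,3])
g=grab_frame("side")
t=[cv2.resize(x["img"][b:b+100,a:a+100][:,:,::-1],(400,400),interpolation=cv2.INTER_CUBIC) for x,a,b in((f,130,120),(g,130,170))]
cv2.imwrite("pics/front.png",np.hstack(t))
E
true
```

```text
Traceback (most recent call last):
ModuleNotFoundError: No module named 'fit2s'
```

```bash
sed -n '/^def bright/,/return tot$/p' fit2.py | sed 's/\.0055\]/ZB]/; s/+\.0055/+ZB/' > /tmp/b.py
(echo 'from fit import *'; echo 'import fit'; echo 'ZB=.0055'; cat /tmp/b.py; cat <<'E'
def blade(f,p0,z=.0055,c="top"):
    global ZB
    ZB=z; F[c]=f; G[c]=cv2.GaussianBlur(f["img"].astype(np.float32).mean(2),(0,0),.7)
    h=lambda v:-bright(c,(p0[0]+v[0]/100,p0[1]+v[1]/100,p0[2]+v[2]/10))
    b=min((minimize(h,[a,b_,w],method="Nelder-Mead") for a in(-.4,.4) for b_ in(-.4,.4) for w in(-.4,.4)),key=lambda r:r.fun)
    return p0[0]+b.x[0]/100,p0[1]+b.x[1]/100,p0[2]+b.x[2]/10
E
) > fit2s.py
python3 - <<'E'
from plan import *
import fit2s
b0=fit2s.blade(grab_frame("top"),SP); print("blade now",np.round(b0,4))
L(loc(SP,0,0,.12),.15); st("lifted")
J(loc(CR,-.12,0,.10)); L(loc(CR,-.12,0,.0125),.1); st("front")
f=grab_frame("top"); print("blade front fit",np.round(fit2s.blade(f,(*loc(CR,-.12,0,0)[:2,3],CR[2]),.0125),4),"cmd",loc(CR,-.12,0,0)[:2,3])
g=grab_frame("side")
t=[cv2.resize(x["img"][b:b+100,a:a+100][:,:,::-1],(400,400),interpolation=cv2.INTER_CUBIC) for x,a,b in((f,130,120),(g,130,170))]
cv2.imwrite("pics/front.png",np.hstack(t))
E
true
```

```text
blade now [ 0.5879 -0.3184 -0.0674]
lifted t 6.46 p [ 0.4587 -0.2952  0.1457] F [ 0.5  0.4 -1.4] M [ 0.79 -0.03  0.04] gap 0.155 gf 77.8
front t 9.52 p [0.3595 0.2594 0.0395] F [-0.2  0.7 -1. ] M [ 0.83 -0.03  0.02] gap 0.154 gf 77.8
blade front fit [ 0.4243  0.2994 -0.3741] cmd [0.48511154 0.2317994 ]
```

View pics/front.png

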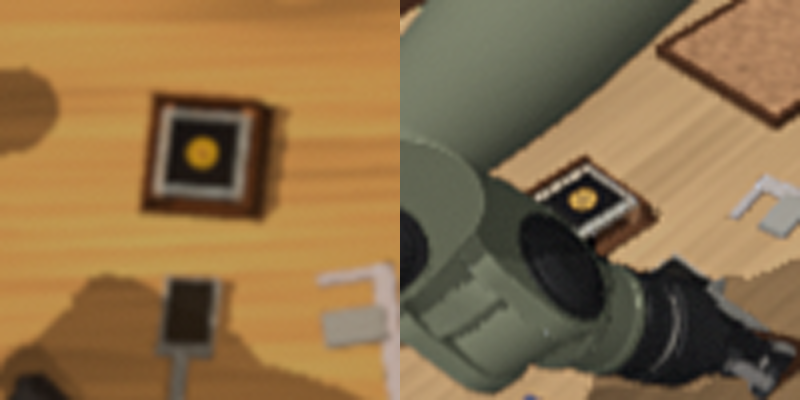

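The top crop shows the blade tip midpoint at (192,280). The cradle axis through the coin (202,152) comes out at about column 192 at that row, after parallax, so it is aligned. I'll insert until the heel brings the capsule against the stop, then lift.

```bash
python3 - <<'E'
from plan import *
L(loc(CR,-.03,0,.0125),.1); st("under")
hit=L(loc(CR,.008,0,.0125),.03,until_force=5); st(f"pushed {hit}")
s=get_state(); d=R.from_euler("z",-CR[2]).apply(s["position"]-cmd(loc(CR,0,0,.0125),S)[0]); print("x in cradle",np.round(d,4))
x=d[0]-.0005
L(loc(CR,x,0,.0125),.03); st("eased")
L(loc(CR,x,0,.021),.03); st("raised1")
L(loc(CR,x,0,.03),.03); st("raised2")
L(loc(CR,x,0,.09),.08); st("raised3")
f=grab_frame("top"); g=grab_frame("side")
t=[cv2.resize(a["img"][b:b+100,c:c+100][:,:,::-1],(400,400),interpolation=cv2.INTER_CUBIC) for a,c,b in((f,130,110),(g,130,150))]
cv2.imwrite("pics/lift.png",np.hstack(t))
E
```

```text
under t 10.67 p [0.4482 0.2501 0.039 ] F [-0.2 -0.2 -0.9] M [ 0.8  -0.08 -0.02] gap 0.153 gf 77.8
pushed True t 11.61 p [0.4782 0.2469 0.0384] F [ 0.1 -0.4  0. ] M [ 0.86 -0.06 -0.03] gap 0.151 gf 78.3
x in cradle [-0.0004 -0.0002 -0.0007]
eased t 11.86 p [0.4777 0.2472 0.039 ] F [ 0.   0.1 -1. ] M [ 0.78  0.01 -0.04] gap 0.151 gf 78.3
raised1 t 12.29 p [0.4778 0.2473 0.0478] F [-0.4 -0.1 -1.8] M [ 0.95  0.08 -0.  ] gap 0.156 gf 78.2
raised2 t 12.74 p [0.4778 0.2473 0.0568] F [-0.3  0.2 -1.3] M [ 0.91 -0.01 -0.04] gap 0.155 gf 78.2
raised3 t 13.64 p [0.4775 0.2471 0.1162] F [ 0.   0.5 -1. ] M [ 0.94  0.04 -0.01] gap 0.157 gf 78.2
```

View pics/lift.png

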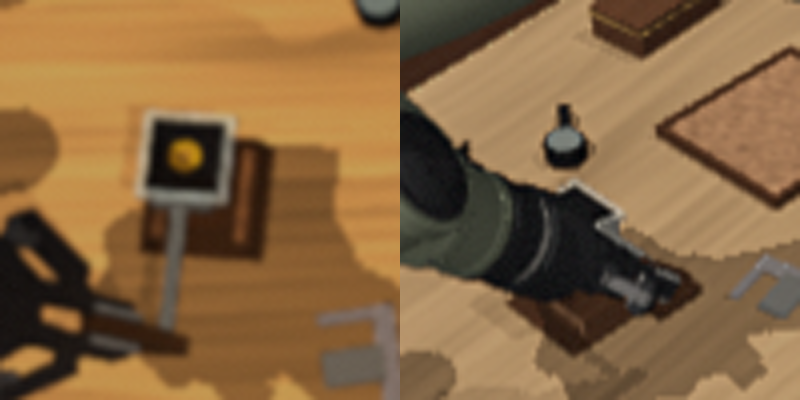

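The capsule sits on the blade, against the heel: square at (185,158) with the shank below it. I'll carry it level to the tray, roll it until the edge touches the cork, and raise it towards vertical.

```bash
python3 - <<'E'
from plan import *
L(loc(TR,-.004,.066,.09),.13); st("over tray")
for r in (8,16,24): L(flip(r,dz=.02+.002*(24-r)),.07)
L(flip(28,dz=.012),.06); st("28")
h=L(flip(28,dz=-.001),.03,until_force=4); st(f"touch {h}")
for r in range(34,83,6): L(flip(r),.06)
st("82")
f=grab_frame("top"); g=grab_frame("side")
t=[cv2.resize(a["img"][b:b+100,c:c+100][:,:,::-1],(400,400),interpolation=cv2.INTER_CUBIC) for a,c,b in((f,230,110),(g,180,130))]
cv2.imwrite("pics/roll.png",np.hstack(t))
E
```

```text
over tray t 15.62 p [0.5013 0.0238 0.1165] F [ 0.4 -0.1 -2.3] M [0.94 0.03 0.  ] gap 0.151 gf 78.2
28 t 17.02 p [0.4992 0.0055 0.0653] F [-0.1  0.3 -1.4] M [ 0.43  0.02 -0.01] gap 0.158 gf 78.2
touch False t 17.6 p [0.4993 0.0054 0.0522] F [ 0.   0.9 -0.5] M [ 0.35  0.05 -0.03] gap 0.159 gf 78.2
82 t 19.93 p [ 0.4947 -0.0427  0.0573] F [ 0.   0.9 -0. ] M [-0.68  0.11  0.  ] gap 0.152 gf 78.3
```

View pics/roll.png

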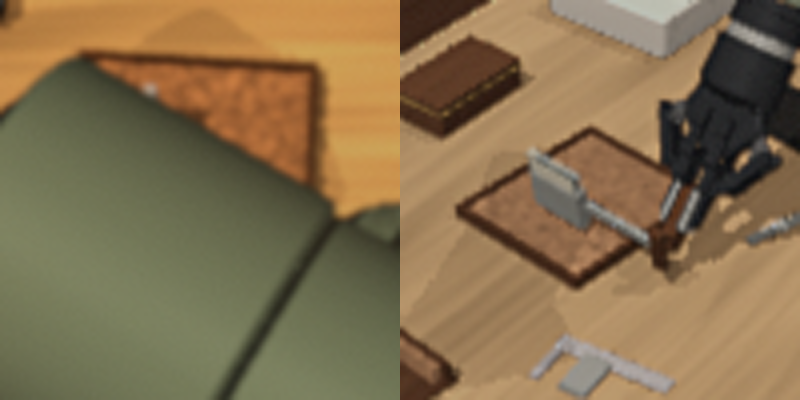

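Side view: the blade is nearly vertical at (560,190), with the capsule standing behind it on the cork and its edge showing at (545,170). Next I tip it past vertical slowly.

```bash
python3 - <<'E'
from plan import *
for r in (86,90,93,96,99,102,105,108): L(flip(r),.03)
st("108"); sleep(.3)
T=flip(108); T2=T.copy(); T2[:3,3]+=R.from_euler("z",TR[2]).apply([0,.012,.004]); L(T2,.06)
T2[2,3]+=.08; L(T2,.15); st("clear")
L(loc(TR,-.02,.10,.15,50),.2); 
L(loc(TR,-.06,.10,.15,0),.2); st("level")
f=grab_frame("top"); g=grab_frame("side")
t=[cv2.resize(a["img"][b:b+100,c:c+100][:,:,::-1],(400,400),interpolation=cv2.INTER_CUBIC) for a,c,b in((f,230,110),(g,180,130))]
cv2.imwrite("pics/flipped.png",np.hstack(t))
E
```

```text
108 t 22.07 p [ 0.4929 -0.0629  0.0462] F [ 0.3  0.5 -1. ] M [-1.05  0.17  0.06] gap 0.148 gf 78.3
clear t 23.42 p [ 0.494  -0.0511  0.1301] F [-0.6 -0.  -1.5] M [-1.06  0.1  -0.02] gap 0.155 gf 78.3
level t 25.6 p [0.4491 0.0617 0.1764] F [-0.   0.  -0.9] M [ 0.85 -0.02 -0.02] gap 0.15 gf 78.3
```

View pics/flipped.png

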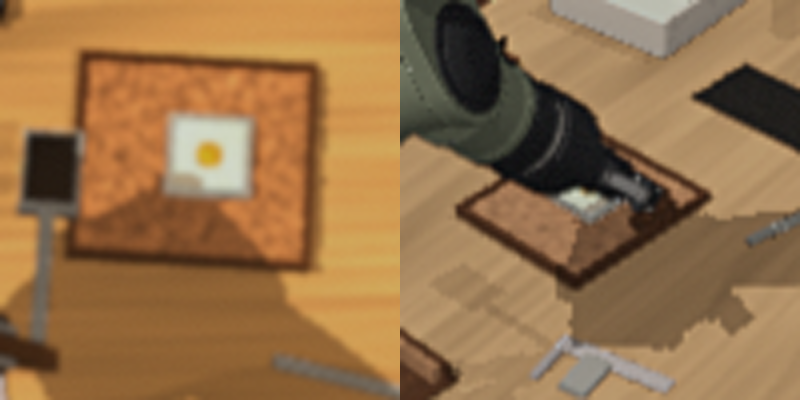

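The capsule lies flat inside the tray, white face up, at (210,155). Now the spatula goes back on its mat.

```bash
python3 - <<'E'
from plan import *
J(loc(SP,0,0,.12)); st("above mat")
L(loc(SP,0,0,.012),.12); h=L(loc(SP,0,0,.0055),.02,until_force=6); st(f"down {h}")
let_go(); st("released")
p,r=cmd(loc(SP,0,0,.0055),S,.08); move_l(p,.1); st("back")
movep([.30,-.25,.30],r); sleep(.5); st("away")
f=grab_frame("top"); g=grab_frame("side")
import fit2s; print(np.round(fit2s.blade(f,SP),4),SP)
t=[cv2.resize(a["img"][b:b+h,c:c+w][:,:,::-1],(400,300),interpolation=cv2.INTER_CUBIC) for a,c,b,w,h in((f,230,110,180,135),(g,180,110,180,135))]
cv2.imwrite("pics/final.png",np.hstack(t))
E
```

```text
above mat t 27.05 p [ 0.4596 -0.295   0.1467] F [ 0.7 -1.  -0.6] M [ 0.8  -0.01 -0.01] gap 0.156 gf 78.3
down True t 28.49 p [ 0.4596 -0.2956  0.0323] F [0.5 1.4 3.4] M [ 0.32 -0.02  0.02] gap 0.153 gf 79.1
released t 29.18 p [ 0.459  -0.2951  0.0314] F [ 0.7 -0.3  0.3] M [ 0.69 -0.06 -0.03] gap 0.996 gf 0.0
back t 30.13 p [ 0.4625 -0.2391  0.0884] F [-0.3  0.3  0.7] M [ 0.65 -0.07  0.03] gap 1.0 gf 0.0
away t 31.68 p [ 0.3001 -0.25    0.2998] F [-0.5  0.3 -0.4] M [ 0.6  -0.01 -0.02] gap 1.0 gf 0.0
[ 0.5879 -0.3184 -0.0683] (0.5862, -0.3178, -0.061)
```

View pics/final.png

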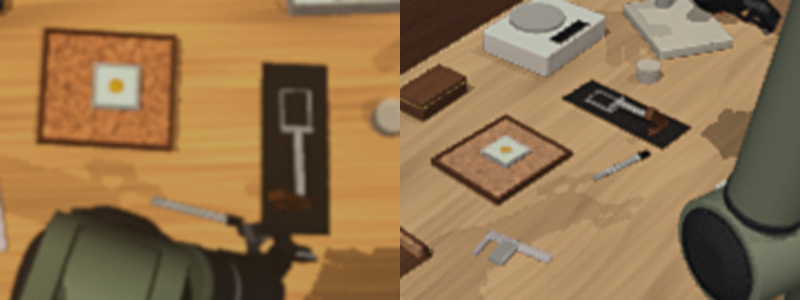

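The spatula lies flat on its mat as before (top view, (295,150)), the capsule is white face up in the tray at (117,87), and the bystanders in view are unmoved.

```bash
python3 -c "
from cell import *
print(sign_off())"
```

```text
the job is handed in; nothing more can be done
None
```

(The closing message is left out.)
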